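Rack the porcelain brushes by size

TASK

Put the four porcelain brushes lying on the worktop away in the brush rest, one to a notch in order of size: the finest in the end notch beside the red-lidded stain pot, then the next sizes up, and the biggest in the end notch beside the white powder jar. Lay each one down in its notch across both rails, the straight part of its handle centred between them and its hair end over the drip trough, and leave the pot and the jar where they stand.

Things in the scene. Friction and masses are not known exactly. Their poses are not given: they have to be found in the camera images.
- brush_fine: Finest brush (size 1 of 4), red handle: 136 mm long, straight part 9 mm thick; hair tip 72 mm ahead of the origin, tail end 64 mm behind. Origin: balance point and place to grip, on the underside at the middle of the handle's straight part (45 mm either way, then tapered). Its x axis points to the hair end, z up. Eight-sided handle, does not roll.
- brush_small: Second finest brush (size 2 of 4), light orange-brown wood handle: 158 mm long, straight part 10.5 mm thick; hair tip 82 mm ahead of the origin, tail end 76 mm behind. Origin: balance point and place to grip, on the underside at the middle of the handle's straight part (45 mm either way, then tapered). Its x axis points to the hair end, z up. Eight-sided handle, does not roll.
- brush_medium: Second biggest brush (size 3 of 4), green handle: 180 mm long, straight part 12 mm thick; hair tip 92 mm ahead of the origin, tail end 88 mm behind. Origin: balance point and place to grip, on the underside at the middle of the handle's straight part (45 mm either way, then tapered). Its x axis points to the hair end, z up. Eight-sided handle, does not roll.
- brush_large: Biggest brush (size 4 of 4), off-white handle: 204 mm long, straight part 14 mm thick; hair tip 104 mm ahead of the origin, tail end 100 mm behind. Origin: balance point and place to grip, on the underside at the middle of the handle's straight part (45 mm either way, then tapered). Its x axis points to the hair end, z up. Eight-sided handle, does not roll.
- brush_rest: Fixed steel tray, 158 x 216 mm, with two blue wavy rails along y, 12 mm thick, middles at x = -32 and +32 mm. Four notches on each, at y = -69, -23, 23, 69 mm: floor 26 mm above the worktop and 19 mm wide; crests 36 mm high. Tray floor between the rails 3 mm high. Drip trough: x = 44 to 111 mm, lip 12 mm high. Origin: on the worktop, midway between the rails and along the row; z up.
- trough (a point): Middle of the drip trough (lined in dark grey) of the brush rest, 78 mm from the rest's origin along its +x; shows to which side the hair ends must point.
- stain_pot: Small round stain paste pot, 32 mm across and 21 mm high, white with a dark red lid, standing loose just past one end of the brush rest (about 148 mm from its middle, on its +y or its -y side). Origin: centre of its underside.
- powder_jar: White round powder jar, white lid with a small pale yellow label, 50 mm across and 41 mm high, standing loose just past the other end of the brush rest. Origin: centre of its underside.
Things that resemble listed ones, but are neither listed nor needed, are in the scene too. Leave any green or purple look-alike of the stain_pot alone.

How it is judged:
By the outcome, as a careful person would: the job done as asked, in the order asked, and still so for the second after the job is handed in, with the robot touching nothing.
It also fails if it takes over 99 s, if anything falls off the work surface, if the arm or the gripper's body presses on something with over 40 N, if the wrist force passes 120 N, or if a joint passes its speed limit or range.

ROBOT

A 6-joint arm with a two-finger parallel gripper is mounted at the origin on the work surface; the furniture and walls round the work are solid. World frame = base frame: x ahead of the robot, y to its left, z up, the work surface at z = 0. Lengths are in m, angles in rad, forces in N, time in s.
With the tool pointing down it reaches from about 0.35 to 0.975 m from the base axis. Payload 4.9 kg.
Tool frame: the origin (TCP) lies on the front face of the gripper's body, between the roots of the fingers; the fingertips stand 73 mm ahead of it and the grasp point (between the pads) lies 54 mm ahead of it; z points along the fingers, y is the line along which they close (so a half turn about z gives the same grasp; the last joint's range is limited). The gripper opens to 85 mm and grips with 20 to 120 N. Pads are 22 mm wide; open, the fingers measure 114 mm over their backs; the gripper's body (76 mm by 85 mm) begins 54 mm behind the grasp point. The pads swing forward as they close: fully open they stand 13 mm farther back than shut.
Start: joints at [1.151, 0.053, 1.613, -0, 1.476, -0.119], TCP at [0.185, 0.597, 0.304] pointing down, gripper open.
Joint ranges: [-3.01, 3.01], [-1.01, 2.22], [0.06, 2.58], [-1.02, 4.17], [0.09, 2.62], [-3.14, 3.14]. Speed limits (rad/s): [2.57, 2.57, 3.14, 3.14, 3.14, 3.14].

INTERFACE

Orientations are given as a rotation vector (axis times angle).
In Python, from station import status, imaging, order gives the robot as it stands.
- The arm moves only by the tool arm_command, never from a script. Its argument "increments" is a list of rows, each an object with "slide": the shift along the tool's x, y, z in m, a list of three; "spin": the turn about the tool's z in degrees; "gripper": the opening, from -1 (shut) to 1 (fully open). In form: [{"slide": [x, y, z], "spin": spin, "gripper": gripper}, ...]. A call has 1 to 8 rows; each row is the pose to reach, as a shift and turn from the pose commanded when the call began, along the tool's axes at that moment; what a row does not reach only later rows make up. A row lasts 1/12 s, in which the tool goes at most 41.7 mm and 7.16 degrees, less where a joint would pass 70% of its speed; a pose out of reach is approached as far as the arm can. A call with a gripper value outside its range is refused whole. The fingers move at their own pace and stop on an object; "newtons" is the grip in N (left out, the last holds). Time passes only in rows, so rows that repeat a pose let the fingers close. It gives the time, the measured TCP pose, the force, the opening and the grip force at its end, in the units of the state.
- status.get_obs(): the state, without advancing time (a new reading comes with each control period).
- imaging.get_image(name): name is "side" or "top"; returns a dict with "frame" (384x512x3 uint8, red, green, blue), "vfov" (degrees; the focal length in pixels is half the picture's height over the tangent of half this angle, whatever the lens; pixels are square), "cx", "cy" (the principal point, pixels), "k1" (the pictures are not rectified: a ray, as slopes to the right and down, at radius r is drawn at 1 + k1 r^2 times it, then the intrinsics apply), "view" (4x4, takes a point from world to camera coordinates). Camera axes: x right, y up, looking along -z (the intrinsics and any distortion apply to the point x, -y, -z); pixel columns grow to the right and rows downward; lengths in m; the calibration is good to about 2 mm. A picture is of the moment at which its call begins. There is no depth.
- order.finish_job(): hands the job in; it is judged then, once.
The state is a dict: "t": time; "q": joint angles; "dq": joint speeds; "effort": joint torques, N m; "tool_pos": TCP position; "tool_rot": TCP orientation; "contact_force": force on the tool from outside, world axes, zero at the start; "wrist_torque": the same for the moment, N m; "opening": finger opening in m; "grip_force": force on a finger pad.
Only numpy, scipy, OpenCV 4.12 (cv2) and the standard library are available. Lean on these libraries where they do the work, as an engineer would, in place of code of your own. Each camera call takes 0.05 s, during which the arm holds its last target. There are 200 camera calls.

## Working session

There is one attempt and no reset: what is moved stays moved. The work goes in short steps, Python scripts to look and compute and a tool call to move; the robot and the scene stay as the last step left them, time stands still between calls to the robot, and variables do not carry over. Pictures are saved under pics/ and viewed, at most 14 in all, crops included, and the job is handed in when it is done.

Besides the shell and the picture viewer there is one more tool, called after "Request:" in YAML: its name, and indented under it one key for each argument. arm_command: Moves the arm, as the interface text tells. Its arguments: {"type":"object","properties":{"increments":{"type":"array","items":{"type":"object","properties":{"slide":{"type":"array","items":{"type":"number"}},"spin":{"type":"number"},"gripper":{"type":"number"}}}},"newtons":{"type":"number"}},"required":["increments"]}

```bash
ls; mkdir -p pics; cat > h.py <<'E'
import numpy as np, cv2
from station import status, imaging
def cam(name):
    d=imaging.get_image(name); return d
def K(d):
    f=d["frame"].shape[0]/2/np.tan(np.radians(d["vfov"])/2); return f,d["cx"],d["cy"],d["k1"]
def ray(d,u,v):
    f,cx,cy,k=K(d); p=np.array([(u-cx)/f,(v-cy)/f]); q=p.copy()
    for _ in range(30): q=p/(1+k*(q@q))
    V=np.array(d["view"]); R=V[:3,:3]; o=-R.T@V[:3,3]
    return o,R.T@np.array([q[0],-q[1],-1.])
def onz(d,u,v,z):
    o,r=ray(d,u,v); return o+r*(z-o[2])/r[2]
def proj(d,P):
    f,cx,cy,k=K(d); V=np.array(d["view"]); c=V[:3,:3]@np.array(P)+V[:3,3]
    q=np.array([c[0],-c[1]])/-c[2]; q=q*(1+k*(q@q)); return q*f+[cx,cy]
def tri(a,ua,b,ub):
    o,r=ray(a,*ua); p,s=ray(b,*ub); r=r/np.linalg.norm(r); s=s/np.linalg.norm(s)
    t=np.linalg.lstsq(np.c_[r,-s],p-o,rcond=None)[0]
    return (o+r*t[0]+p+s*t[1])/2, np.linalg.norm(o+r*t[0]-p-s*t[1])
E
python3 - <<'E'
from h import *
import pickle
D={}
for n in("side","top"):
    d=cam(n);D[n]=d
    print(n,{k:np.round(d[k],3).tolist() for k in d if k!="frame"})
    cv2.imwrite(f"pics/{n}0.png",cv2.resize(d["frame"][...,::-1],(800,600),interpolation=cv2.INTER_CUBIC))
pickle.dump(D,open("D0.pkl","wb"))
print(status.get_obs())
E
```

```text
pics
side {'vfov': 54.571, 'cx': 252.973, 'cy': 193.03, 'k1': -0.097, 'view': [[-1.0, -0.009, 0.012, 0.573], [0.015, -0.669, 0.744, -0.028], [0.002, 0.744, 0.669, -0.972], [0.0, 0.0, 0.0, 1.0]]}
top {'vfov': 51.697, 'cx': 256.382, 'cy': 187.52, 'k1': 0.011, 'view': [[-0.028, -1.0, 0.004, 0.003], [0.982, -0.026, 0.184, -0.578], [-0.184, 0.009, 0.983, -0.859], [0.0, 0.0, 0.0, 1.0]]}
{'t': 0.1, 'q': array([ 1.15098119e+00,  5.33361359e-02,  1.61417234e+00,  2.67301040e-05,
        1.47602513e+00, -1.18989625e-01]), 'dq': array([ 0.00106453, -0.00131215, -0.00278398,  0.00179701, -0.00254745,
       -0.00101053]), 'effort': array([ 1.28494426e-04, -3.94903493e+01, -3.71362603e+01, -1.79211665e-04,
        3.92289046e-03, -2.19760585e-05]), 'tool_pos': array([0.18500174, 0.59653451, 0.3027484 ]), 'tool_rot': array([-4.70678364e-01, -3.10558384e+00,  2.92724650e-03]), 'contact_force': array([-0.53207485,  0.56328978, -0.60465643]), 'wrist_torque': array([-0.05311503, -0.00938959,  0.02623497]), 'grip_force': 0.0, 'opening': 0.08515770397490952}
```

View pics/top0.png

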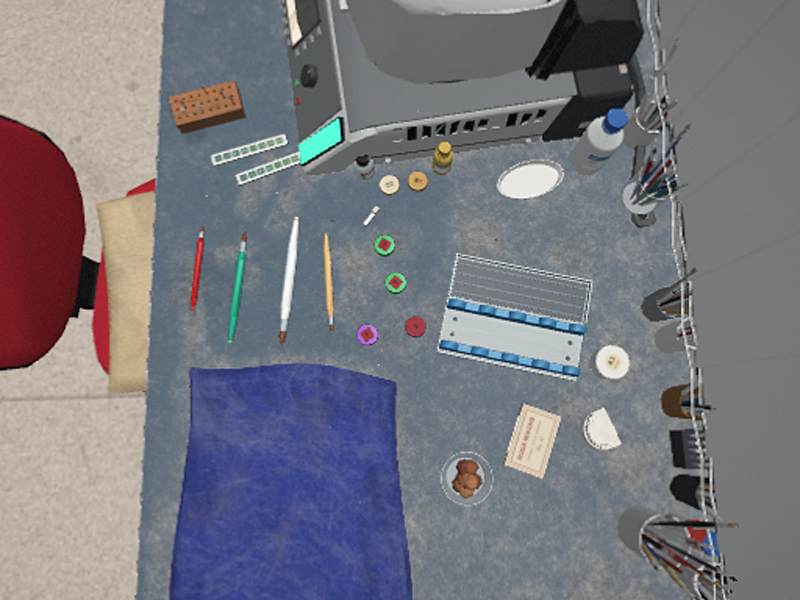

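View pics/side0.png

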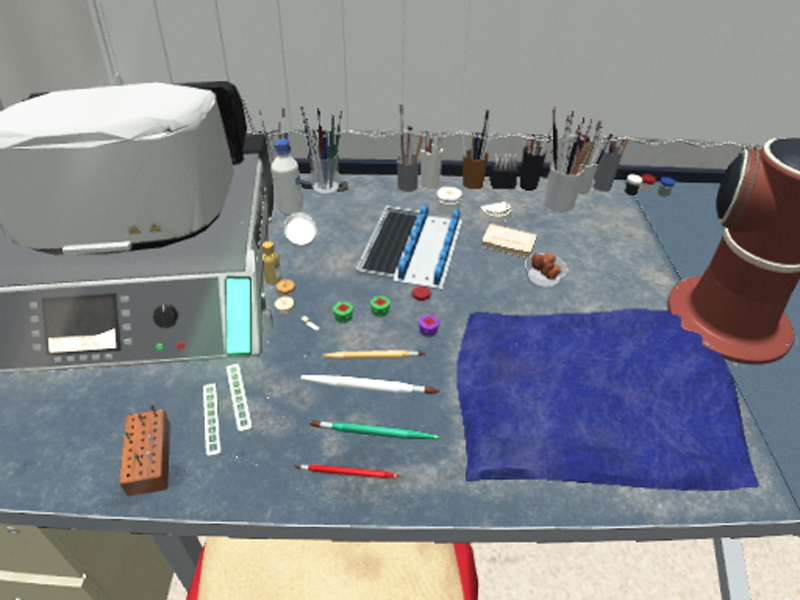

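Pictures: in top0, the brushes are red (197,268), green (237,288), off-white (290,280) and wood (328,280). Hair is at the top end for red and green, at the bottom end for white and wood. The rest is near (515,315), with its dark trough on the upper (+x) side.

Possible confusions:
- **Stain pot:** the red-lidded pot (415,326) against green (385,245), green (396,283) and purple (367,335). I choose (415,326).
- **Powder jar:** the one with the yellow label (612,361) against the half disc (602,430) and the dish (530,180). I choose (612,361).
- **Brushes:** the loose ones on the worktop against those in the holders at the right edge.

```bash
cat > m.py <<'E'
from h import *
import pickle
D=pickle.load(open("D0.pkl","rb"))
# ROI in 800x600 coords
roi={"top":(175,215,352,352),"side":(285,340,450,490)}
rr={"top":(425,240,600,390),"side":(350,195,470,295)}
def box(m,b):
    s=.64; z=np.zeros_like(m); x0,y0,x1,y1=[int(s*t) for t in b]; z[y0:y1,x0:x1]=m[y0:y1,x0:x1]; return z
for n in D:
    im=D[n]["frame"]; hsv=cv2.cvtColor(im,cv2.COLOR_RGB2HSV).astype(int); H,S,V=hsv[...,0],hsv[...,1],hsv[...,2]
    blur=cv2.medianBlur(im,51 if 0 else 31).astype(int)
    diff=(np.abs(im.astype(int)-blur).sum(2)>60).astype(np.uint8)
    m=box(diff,roi[n]); N,L,st,c=cv2.connectedComponentsWithStats(m,connectivity=8)
    print(n)
    for i in range(1,N):
        if st[i,4]<60: continue
        p=np.argwhere(L==i)[:,::-1].astype(float); mu=p.mean(0); w=np.linalg.svd(p-mu,full_matrices=False)[2][0]
        t=(p-mu)@w; e=[mu+w*t.min(),mu+w*t.max()]
        print(st[i,4],im[L==i].mean(0).round(),"ends",np.round(e,1).tolist(),"world z=.006",[onz(D[n],*q,.006).round(4).tolist() for q in e])
    b=box(((H>98)&(H<112)&(S>140)&(V>90)).astype(np.uint8),rr[n])
    N,L,st,c=cv2.connectedComponentsWithStats(cv2.morphologyEx(b,cv2.MORPH_CLOSE,np.ones((5,5))))
    for i in range(1,N):
        if st[i,4]<60: continue
        print("blue",st[i].tolist(),c[i].round(1),cv2.minAreaRect(np.argwhere(L==i)[:,::-1].astype(np.float32)))
d=D["top"]["frame"][130:260,265:415]; s=D["side"]["frame"][120:200,220:310]
o=np.zeros((600,800,3),np.uint8); o[:390,:450]=cv2.resize(d,None,fx=3,fy=3,interpolation=3); o[:280,460:775]=cv2.resize(s,None,fx=3.5,fy=3.5,interpolation=3)
cv2.imwrite("pics/crop1.png",o[...,::-1])
E
python3 m.py
```

```text
side
325 [195. 174. 134.] ends [[206.0, 227.7], [271.0, 225.5]] world z=.006 [[0.6849, 0.1045, 0.006], [0.5291, 0.0942, 0.006]]
507 [218. 219. 217.] ends [[191.9, 240.7], [280.0, 249.8]] world z=.006 [[0.7134, 0.1461, 0.006], [0.5106, 0.1689, 0.006]]
458 [ 71. 162. 130.] ends [[197.9, 270.5], [280.1, 279.4]] world z=.006 [[0.6898, 0.2297, 0.006], [0.5141, 0.2494, 0.006]]
76 [140. 147. 150.] ends [[211.4, 278.0], [211.2, 291.0]] world z=.006 [[0.6591, 0.2483, 0.006], [0.6568, 0.2806, 0.006]]
345 [181.  69.  71.] ends [[188.0, 298.0], [255.8, 304.5]] world z=.006 [[0.7022, 0.2982, 0.006], [0.5652, 0.3102, 0.006]]
blue [255, 131, 19, 43, 167] [264.  152.7] ((264.01727294921875, 152.20689392089844), (5.0137739181518555, 44.56687927246094), 21.801406860351562)
blue [278, 134, 16, 44, 164] [285.9 155.9] ((285.958740234375, 155.63763427734375), (3.9270877838134766, 44.92205810546875), 16.699243545532227)
top
462 [202. 203. 201.] ends [[189.1, 138.0], [179.8, 220.0]] world z=.006 [[0.7165, 0.1505, 0.006], [0.5131, 0.1721, 0.006]]
233 [164.  61.  64.] ends [[129.3, 144.9], [122.7, 198.1]] wor
[... 316 characters left out ...]
, 18, 7, 62] [348.9 205.8] ((346.92401123046875, 205.16798400878906), (17.2624454498291, 5.008792877197266), 10.30484676361084)
blue [358, 207, 17, 7, 61] [368.  209.7] ((366.37835693359375, 209.22972106933594), (16.27549934387207, 4.93196964263916), 9.462322235107422)
blue [297, 222, 17, 7, 60] [306.4 224.6] ((305.4615478515625, 224.1923370361328), (16.277637481689453, 4.902902603149414), 11.309932708740234)
blue [316, 226, 18, 7, 61] [325.6 228.7] ((324.9422912597656, 228.28848266601562), (17.258216857910156, 4.902902603149414), 11.309932708740234)
blue [335, 230, 17, 7, 61] [345.1 232.8] ((343.4422912597656, 232.28848266601562), (16.277637481689453, 4.706786632537842), 11.309932708740234)
```

View pics/crop1.png

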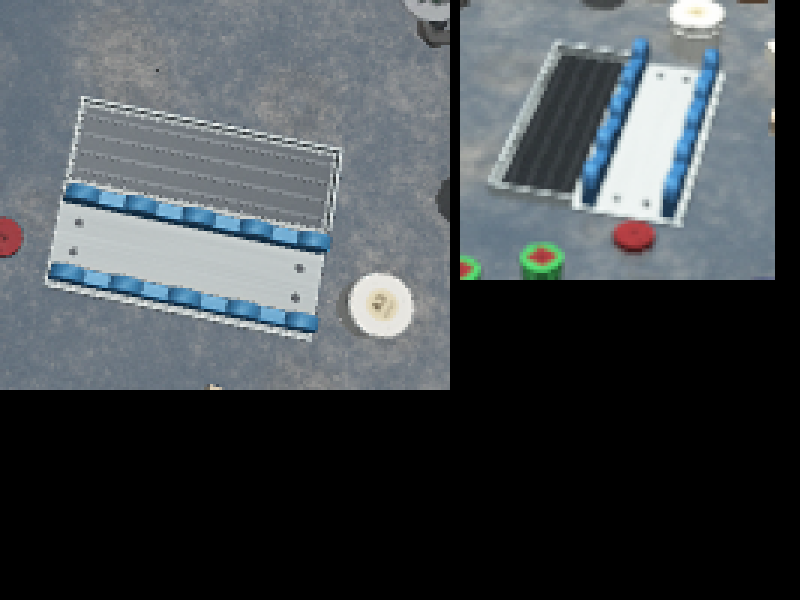

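Crop: the plain dark-red pot is at the rest's left (+y) end and the jar with the yellow label at its right (-y) end. The trough is on +x, and four light notches show on each rail.

```bash
cat > n.py <<'E'
from h import *
import pickle
D=pickle.load(open("D0.pkl","rb")); T,S_=D["top"],D["side"]
E={"fine":((129.3,144.9),(122.7,198.1),(188,298),(255.8,304.5)),"medium":((156.4,147.9),(146.9,220.1),(197.9,270.5),(280.1,279.4)),
"large":((179.8,220),(189.1,138),(280,249.8),(191.9,240.7)),"small":((212.1,212),(208,149),(271,225.5),(206,227.7))}
L={"fine":(72,64,9),"small":(82,76,10.5),"medium":(92,88,12),"large":(104,100,14)}
for k,e in E.items():
    a,b,h=L[k]
    mids=[tri(T,e[i],S_,e[i+2]) for i in(0,1)]
    # hair,tail on plane, avg two cams
    hz=h/2e3; hp=np.mean([onz(T,*e[0],hz),onz(S_,*e[2],hz)],0); tp=np.mean([onz(T,*e[1],hz),onz(S_,*e[3],hz)],0)
    o=(hp*b+tp*a)/(a+b); d=hp-tp
    print(k,"len",np.linalg.norm(d).round(4),"origin",o.round(4),"yaw",np.degrees(np.arctan2(d[1],d[0])).round(2),"tri z",[m[0][2].round(4) for m in mids])
out={}
for n,bx in(("top",(280,185,380,245)),("side",(225,125,305,185))):
    im=D[n]["frame"]; H,S,V=[c.astype(int) for c in cv2.split(cv2.cvtColor(im,cv2.COLOR_RGB2HSV))]
    x0,y0,x1,y1=bx; b=((H>95)&(H<115)&(S>85)&(V>60)); z=np.zeros_like(b); z[y0:y1,x0:x1]=b[y0:y1,x0:x1]
    light=(z&(V>185)&(S<165)).astype(np.uint8) if n=="top" else z.astype(np.uint8)
    N,Lb,st,c=cv2.connectedComponentsWithStats(light,connectivity=4)
    print(n,[(c[i].round(1).tolist(),int(st[i,4])) for i in range(1,N) if st[i,4]>8])
    if n=="side": print([cv2.boxPoints(cv2.minAreaRect(np.argwhere(Lb==i)[:,::-1].astype(np.float32))).round(1).tolist() for i in range(1,N) if st[i,4]>80])
g=D["side"]["frame"][124:188,225:308]
g2=T["frame"][190:242,285:382]
o=np.zeros((600,800,3),np.uint8);a=cv2.resize(g2,None,fx=8,fy=6,interpolation=0);o[:a.shape[0],:a.shape[1]]=a
cv2.imwrite("pics/side_crop.png",cv2.resize(g,None,fx=9,fy=9,interpolation=0)[:600,:800,::-1])
E
python3 n.py
```

```text
fine len 0.1357 origin [0.6312 0.3042 0.0045] yaw -5.01 tri z [np.float64(0.0057), np.float64(0.0064)]
medium len 0.1781 origin [0.601  0.2403 0.006 ] yaw -6.25 tri z [np.float64(0.0079), np.float64(0.0072)]
large len 0.204 origin [0.6153 0.1595 0.007 ] yaw 173.78 tri z [np.float64(0.0094), np.float64(0.0109)]
small len 0.1568 origin [0.6109 0.0992 0.0052] yaw -176.43 tri z [np.float64(0.007), np.float64(0.0058)]
top [([293.1, 193.4], 14), ([301.9, 196.0], 34), ([312.4, 197.4], 15), ([321.1, 200.0], 34), ([331.4, 201.4], 15), ([340.4, 204.0], 34), ([350.3, 205.4], 13), ([359.5, 207.9], 33), ([370.2, 209.3], 15), ([287.5, 220.2], 13), ([296.9, 222.4], 37), ([307.2, 224.2], 13), ([316.4, 226.6], 36), ([326.3, 228.4], 13), ([335.6, 230.5], 35), ([346.0, 232.4], 14), ([355.4, 234.7], 35), ([365.5, 236.7], 14)]
side [([263.5, 154.4], 271), ([285.4, 157.3], 221)]
[[[251.3000030517578, 175.89999389648438], [268.6000061035156, 129.6999969482422], [274.79998779296875, 132.10000610351562], [257.5, 178.1999969482422]], [[275.79998779296875, 180.39999389648438], [289.8999938964844, 133.10000610351562], [294.5, 134.5], [280.5, 181.6999969482422]]]
```

View pics/side_crop.png

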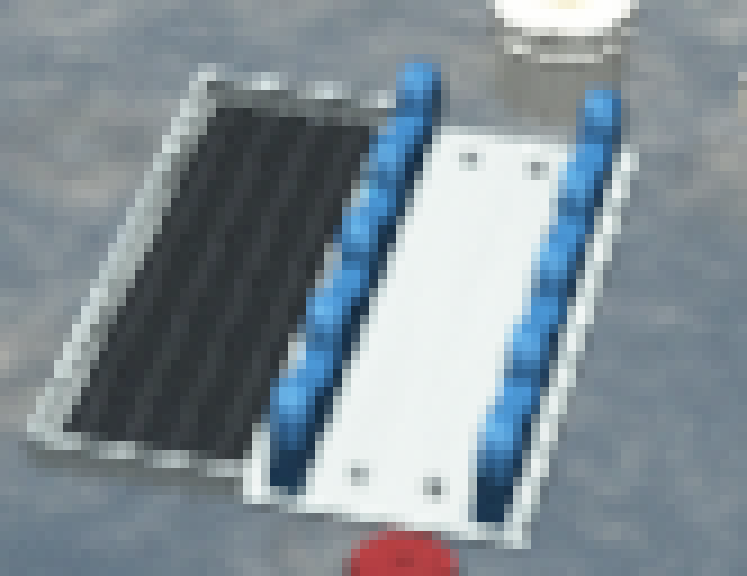

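The side crop shows both rails with five light crest caps each. The trough-rail end caps are near side px (257,168) and (271,133), the plain-rail ones near (280,172) and (291,136).

```bash
python3 - <<'E'
from h import *
import pickle
D=pickle.load(open("D0.pkl","rb")); T,S=D["top"],D["side"]
f=[(301.9,196),(321.1,200),(340.4,204),(359.5,207.9)]; b=[(296.9,222.4),(316.4,226.6),(335.6,230.5),(355.4,234.7)]
F=np.array([onz(T,*p,.026) for p in f]);B=np.array([onz(T,*p,.026) for p in b])
print("pitch",np.diff(F,axis=0).round(4)[:,:2].tolist(),"railgap",np.linalg.norm((F-B)[:,:2],axis=1).round(4))
M=(F+B)/2; c=M.mean(0); print("centre",c.round(4)); 
d=M[0]-M[3]; print("yaw row",np.degrees(np.arctan2(-d[0],d[1])).round(2)); d=(F-B).mean(0); print("yaw x",np.degrees(np.arctan2(d[1],d[0])).round(2))
print("notch mids",M.round(4).tolist())
# crest heights by two views
for u,v in(((293.1,193.4),(257.6,168)),((370.2,209.3),(271.5,133)),((287.5,220.2),(280.2,171.7)),((365.5,236.7),(291.7,136.3))):
    print("crest",[np.round(x,4).tolist() for x in tri(T,u,S,v)])
# pot and jar reference + rest from side (tray screws etc.): project to check calibration
yaw=np.arctan2(d[1],d[0])
for P in((.032,.092,.036),(.032,-.092,.036),(-.032,.092,.036),(-.032,-.092,.036)):
    R=np.array([[np.cos(yaw),-np.sin(yaw)],[np.sin(yaw),np.cos(yaw)]]); w=np.r_[c[:2]+R@P[:2],P[2]]
    print("pred side",proj(S,w).round(1),"top",proj(T,w).round(1))
E
```

```text
pitch [[-0.0108, -0.0449], [-0.0107, -0.0449], [-0.0105, -0.0443]] railgap [0.0639 0.0641 0.0638 0.064 ]
centre [ 0.5128 -0.1797  0.026 ]
yaw row -13.45
yaw x -13.33
notch mids [[0.5289, -0.1125, 0.026], [0.518, -0.1574, 0.026], [0.5075, -0.202, 0.026], [0.4968, -0.2468, 0.026]]
crest [[0.5638, -0.0984, 0.0308], 0.0041]
crest [[0.5209, -0.277, 0.0303], 0.0052]
crest [[0.5017, -0.0826, 0.0314], 0.0026]
crest [[0.4583, -0.2614, 0.0293], 0.0039]
pred side [256.4 166.5] top [292.8 193.4]
pred side [270.2 131.3] top [370.5 209.3]
pred side [279.4 170.2] top [287.6 220.1]
pred side [290.6 134.3] top [366.3 236.4]
```

```bash
cat > go.py <<'E'
import sys
from h import *
from scipy.spatial.transform import Rotation as Ro
s=status.get_obs(); R=Ro.from_rotvec(s["tool_rot"]).as_matrix()
x,y,z,hd=map(float,sys.argv[1:5]); h0=np.degrees(np.arctan2(R[1,0],R[0,0]))
sp=-((hd-h0+180)%360-180)
print("t",round(s["t"],2),"slide",(R.T@(np.array([x,y,z])-s["tool_pos"])).round(4),"spin",round(sp,2),"| pos",s["tool_pos"].round(4),"h",round(h0,2),"tilt",R[:2,2].round(4),"q6",s["q"][5].round(2),"open",s["opening"].round(4),"grip",round(s["grip_force"],1),"F",np.round(s["contact_force"],1))
E
python3 go.py .6312 .3042 .14 174.99
```

```text
Traceback (most recent call last):
  File "go.py", line 7, in <module>
    print("t",round(s["t"],2),"slide",(R.T@(np.array([x,y,z])-s["tool_pos"])).round(4),"spin",round(sp,2),"| pos",s["tool_pos"].round(4),"h",round(h0,2),"tilt",R[:2,2].round(4),"q6",s["q"][5].round(2),"open",s["opening"].round(4),"grip",round(s["grip_force"],1),"F",np.round(s["contact_force"],1))
                                                                                                                                                                                                                ^^^^^^^^^^^^^^^^^^
AttributeError: 'float' object has no attribute 'round'
```

```bash
sed -i 's/s\["opening"\].round(4)/round(s["opening"],4)/' go.py
python3 go.py .6312 .3042 .14 174.99
```

```text
t 0.1 slide [-0.5128 -0.1467  0.1629] spin -12.23 | pos [0.185  0.5965 0.3027] h 162.76 tilt [-0.0008 -0.0018] q6 -0.12 open 0.0852 grip 0.0 F [-0.5  0.6 -0.6]
```

Request:
arm_command:
  increments:
    - {"slide":[-0.513,-0.147,0.12],"spin":-12.2,"gripper":-0.1}
    - {"slide":[-0.513,-0.147,0.12],"spin":-12.2,"gripper":-0.1}
    - {"slide":[-0.513,-0.147,0.12],"spin":-12.2,"gripper":-0.1}
    - {"slide":[-0.513,-0.147,0.12],"spin":-12.2,"gripper":-0.1}
    - {"slide":[-0.513,-0.147,0.12],"spin":-12.2,"gripper":-0.1}
    - {"slide":[-0.513,-0.147,0.12],"spin":-12.2,"gripper":-0.1}
    - {"slide":[-0.513,-0.147,0.12],"spin":-12.2,"gripper":-0.1}
    - {"slide":[-0.513,-0.147,0.12],"spin":-12.2,"gripper":-0.1}
  newtons: 30

```text
t: 0.77
tool_pos: [0.4571, 0.418, 0.2302]
tool_rot: [-0.138, -3.138, 0.001]
contact_force: [0.8, 0.7, -0.3]
opening: 0.0385
grip_force: 0.0
```

```bash
python3 go.py .6312 .3042 .14 174.99
```

```text
t 0.77 slide [-0.1835 -0.0981  0.0902] spin -0.02 | pos [0.4571 0.418  0.2302] h 174.97 tilt [-0.0006 -0.0003] q6 -0.86 open 0.0385 grip 0.0 F [ 0.8  0.7 -0.3]
```

Request:
arm_command:
  increments:
    - {"slide":[-0.183,-0.098,0.09],"spin":0,"gripper":-0.1}
    - {"slide":[-0.183,-0.098,0.09],"spin":0,"gripper":-0.1}
    - {"slide":[-0.183,-0.098,0.09],"spin":0,"gripper":-0.1}
    - {"slide":[-0.183,-0.098,0.09],"spin":0,"gripper":-0.1}
    - {"slide":[-0.183,-0.098,0.09],"spin":0,"gripper":-0.1}
    - {"slide":[-0.183,-0.098,0.09],"spin":0,"gripper":-0.1}
    - {"slide":[-0.183,-0.098,0.09],"spin":0,"gripper":-0.1}

```text
t: 1.35
tool_pos: [0.631, 0.3024, 0.1374]
tool_rot: [-0.145, -3.134, 0.004]
contact_force: [0.0, -0.0, 0.7]
opening: 0.0386
grip_force: 0.0
```

```bash
python3 go.py .6312 .3042 .075 174.99; python3 - <<'E'
from h import *
d=cam("top"); e=cam("side")
o=np.hstack([cv2.resize(d["frame"][100:250,60:220],None,fx=2.5,fy=2.5),cv2.resize(e["frame"][180:330,150:310],None,fx=2.5,fy=2.5)])
cv2.imwrite("pics/a1.png",o[...,::-1])
E
```

```text
t 1.35 slide [-0.0002  0.002   0.0624] spin -0.27 | pos [0.631  0.3024 0.1374] h 174.72 tilt [-0.004  -0.0024] q6 -1.14 open 0.0386 grip 0.0 F [ 0.  -0.   0.7]
```

View pics/a1.png

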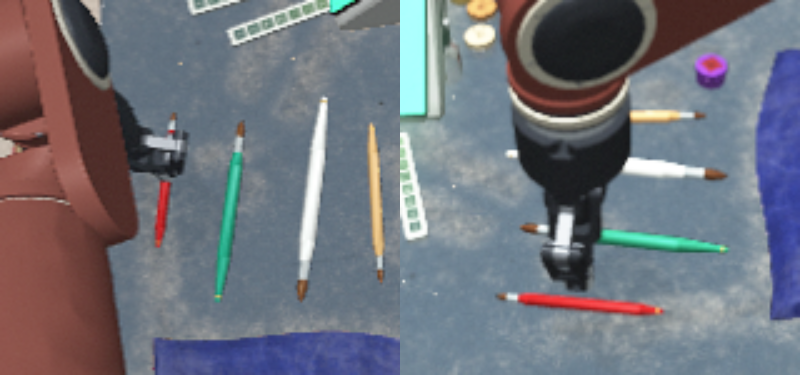

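The picture shows the fingers over the middle of the red brush, straddling it in both views (top crop (165,150), side crop (570,265)). Descending to grasp.

Request:
arm_command:
  increments:
    - {"slide":[0,0.002,0.03],"spin":0,"gripper":-0.1}
    - {"slide":[0,0.002,0.05],"spin":0,"gripper":-0.1}
    - {"slide":[0,0.002,0.062],"spin":0,"gripper":-0.1}
    - {"slide":[0,0.002,0.062],"spin":0,"gripper":-0.1}
    - {"slide":[0,0.002,0.062],"spin":0,"gripper":-0.1}

```text
t: 1.87
tool_pos: [0.6289, 0.3087, 0.0791]
tool_rot: [-0.136, -3.138, 0.0]
contact_force: [1.0, 0.2, 0.4]
opening: 0.0382
grip_force: 0.0
```

```bash
python3 go.py .6312 .3042 .075 174.99
```

```text
t 1.87 slide [-0.0027 -0.0043  0.0041] spin 0.05 | pos [0.6289 0.3087 0.0791] h 175.04 tilt [-0.0008 -0.0002] q6 -1.13 open 0.0382 grip 0.0 F [1.  0.2 0.4]
```

Request:
arm_command:
  increments:
    - {"slide":[-0.003,-0.004,0.004],"spin":0,"gripper":-0.1}
    - {"slide":[-0.003,-0.004,0.004],"spin":0,"gripper":-0.1}
    - {"slide":[-0.003,-0.004,0.004],"spin":0,"gripper":-0.1}

```text
t: 2.12
tool_pos: [0.6332, 0.3037, 0.0765]
tool_rot: [0.138, 3.137, 0.001]
contact_force: [0.1, -0.1, 0.1]
opening: 0.0384
grip_force: 0.0
```

Request:
arm_command:
  increments:
    - {"slide":[0,0,0],"spin":0,"gripper":-1}
    - {"slide":[0,0,0],"spin":0,"gripper":-1}
    - {"slide":[0,0,0],"spin":0,"gripper":-1}
    - {"slide":[0,0,0],"spin":0,"gripper":-1}
    - {"slide":[0,0,0],"spin":0,"gripper":-1}
  newtons: 40

```text
t: 2.53
tool_pos: [0.6328, 0.3037, 0.0759]
tool_rot: [0.138, 3.138, 0.0]
contact_force: [-0.1, -0.6, 3.3]
opening: 0.0076
grip_force: 39.3
```

```bash
python3 go.py .6312 .3042 .16 174.99
```

```text
t 2.53 slide [ 0.0016  0.0003 -0.0841] spin -0.03 | pos [0.6328 0.3037 0.0759] h 174.96 tilt [0.0009 0.0003] q6 -1.14 open 0.0076 grip 39.3 F [-0.1 -0.6  3.3]
```

Request:
arm_command:
  increments:
    - {"slide":[0,0,-0.03],"spin":0,"gripper":-1}
    - {"slide":[0,0,-0.065],"spin":0,"gripper":-1}
    - {"slide":[0,0,-0.09],"spin":0,"gripper":-1}
    - {"slide":[0,0,-0.09],"spin":0,"gripper":-1}
    - {"slide":[0,0,-0.09],"spin":0,"gripper":-1}

```text
t: 2.95
tool_pos: [0.6336, 0.3041, 0.1679]
tool_rot: [0.138, 3.134, 0.003]
contact_force: [-0.2, 0.5, -0.6]
opening: 0.0075
grip_force: 39.3
```

```bash
python3 go.py .5289 -.1125 .165 166.6; python3 - <<'E'
from h import *
d=cam("top"); e=cam("side")
o=np.hstack([cv2.resize(d["frame"][100:250,60:220],None,fx=2.5,fy=2.5),cv2.resize(e["frame"][180:330,150:310],None,fx=2.5,fy=2.5)])
cv2.imwrite("pics/a2.png",o[...,::-1])
E
```

```text
t 2.95 slide [ 0.0678 -0.4242  0.0017] spin 8.37 | pos [0.6336 0.3041 0.1679] h 174.97 tilt [0.0045 0.0016] q6 -1.14 open 0.0075 grip 39.3 F [-0.2  0.5 -0.6]
```

View pics/a2.png

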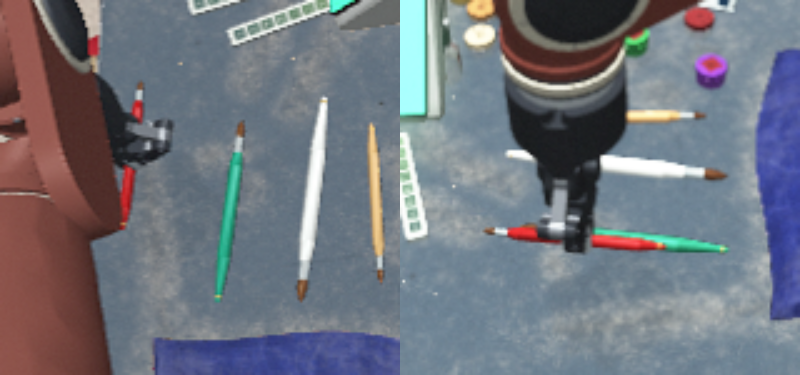

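The brush is held level at top crop hair (139,85), tail (123,228), and side crop hair (488,232), tail (662,247). I'll triangulate to find the grip point along it.

```bash
python3 - <<'E'
from h import *
import pickle
D=pickle.load(open("D0.pkl","rb")); T,S=D["top"],D["side"]
h,eh=tri(T,(115.6,134),S,(185.2,272.8)); t,et=tri(T,(109.2,191.2),S,(254.8,278.8))
o=(h*64+t*72)/136; print(h.round(4),t.round(4),"origin",o.round(4),"len",np.linalg.norm(h-t).round(4),eh,et)
E
```

```text
[0.699  0.3006 0.096 ] [0.5697 0.3103 0.0946] origin [0.6305 0.3057 0.0952] len 0.1297 0.003654071009755049 0.0024251271166746105
```

Request:
arm_command:
  increments:
    - {"slide":[0.066,-0.424,0],"spin":8.4,"gripper":-1}
    - {"slide":[0.066,-0.424,0],"spin":8.4,"gripper":-1}
    - {"slide":[0.066,-0.424,0],"spin":8.4,"gripper":-1}
    - {"slide":[0.066,-0.424,0],"spin":8.4,"gripper":-1}
    - {"slide":[0.066,-0.424,0],"spin":8.4,"gripper":-1}
    - {"slide":[0.066,-0.424,0],"spin":8.4,"gripper":-1}
    - {"slide":[0.066,-0.424,0],"spin":8.4,"gripper":-1}
    - {"slide":[0.066,-0.424,0],"spin":8.4,"gripper":-1}

```text
t: 3.72
tool_pos: [0.5503, -0.0214, 0.1627]
tool_rot: [-0.367, -3.116, -0.0]
contact_force: [0.9, 0.2, 0.1]
opening: 0.0078
grip_force: 39.3
```

```bash
python3 go.py .5309 -.113 .165 166.6
```

```text
t 3.72 slide [-0.0023 -0.0936 -0.0023] spin -0.02 | pos [ 0.5503 -0.0214  0.1627] h 166.58 tilt [-0.0039  0.0007] q6 -1.51 open 0.0078 grip 39.3 F [0.9 0.2 0.1]
```

Request:
arm_command:
  increments:
    - {"slide":[-0.002,-0.092,-0.002],"spin":0,"gripper":-1}
    - {"slide":[-0.002,-0.092,-0.002],"spin":0,"gripper":-1}
    - {"slide":[-0.002,-0.092,-0.002],"spin":0,"gripper":-1}
    - {"slide":[-0.002,-0.092,-0.002],"spin":0,"gripper":-1}
    - {"slide":[-0.002,-0.092,-0.002],"spin":0,"gripper":-1}
    - {"slide":[-0.002,-0.092,-0.002],"spin":0,"gripper":-1}

```text
t: 4.22
tool_pos: [0.5328, -0.1085, 0.166]
tool_rot: [-0.365, -3.118, -0.002]
contact_force: [-0.3, -0.3, 0.2]
opening: 0.0075
grip_force: 39.3
```

```bash
python3 go.py .5309 -.113 .103 166.6;
```

```text
t 4.22 slide [ 0.0007 -0.0048  0.063 ] spin 0.03 | pos [ 0.5328 -0.1085  0.166 ] h 166.63 tilt [-0.0018  0.0012] q6 -1.68 open 0.0075 grip 39.3 F [-0.3 -0.3  0.2]
```

Correct laterally and descend to just above the crests, then check.

Request:
arm_command:
  increments:
    - {"slide":[0.001,-0.0045,0],"spin":0,"gripper":-1}
    - {"slide":[0.001,-0.0045,0.02],"spin":0,"gripper":-1}
    - {"slide":[0.001,-0.0045,0.038],"spin":0,"gripper":-1}
    - {"slide":[0.001,-0.0045,0.045],"spin":0,"gripper":-1}
    - {"slide":[0.001,-0.0045,0.045],"spin":0,"gripper":-1}
    - {"slide":[0.001,-0.0045,0.045],"spin":0,"gripper":-1}

```text
t: 4.72
tool_pos: [0.531, -0.1133, 0.1219]
tool_rot: [-0.365, -3.119, -0.0]
contact_force: [0.2, -0.5, 0.2]
opening: 0.0077
grip_force: 39.3
```

```bash
python3 go.py .5309 -.113 .103 166.6; cat > v.py <<'E'
import sys
from h import *
d=cam("top"); e=cam("side")
o=np.hstack([cv2.resize(d["frame"][130:260,265:395],None,fx=3,fy=3,interpolation=3),cv2.resize(e["frame"][115:193,215:295],None,fx=5,fy=5,interpolation=3)])
cv2.imwrite(sys.argv[1],o[...,::-1])
E
python3 v.py pics/b1.png
```

```text
t 4.72 slide [0.0001 0.0003 0.0189] spin 0.04 | pos [ 0.531  -0.1133  0.1219] h 166.64 tilt [-0.001   0.0003] q6 -1.68 open 0.0077 grip 39.3 F [ 0.2 -0.5  0.2]
```

View pics/b1.png

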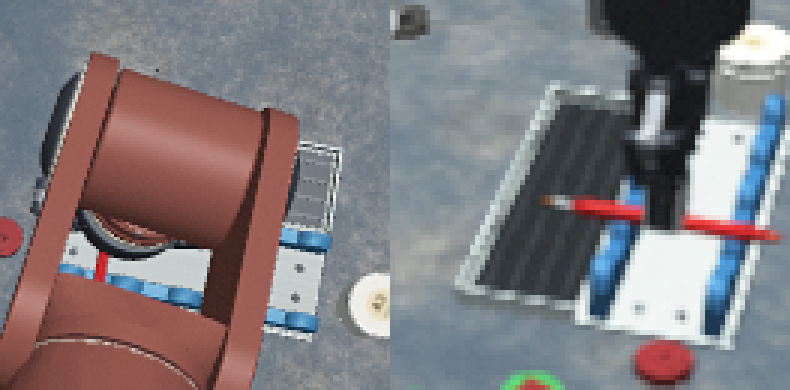

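Picture: top view shows the red handle at (102,265), over the first (+y) notch gap, hair over the trough. Lowering and releasing.

Request:
arm_command:
  increments:
    - {"slide":[0,0,0.01],"spin":0,"gripper":-1}
    - {"slide":[0,0,0.019],"spin":0,"gripper":-1}
    - {"slide":[0,0,0.019],"spin":0,"gripper":-1}
    - {"slide":[0,0,0.019],"spin":0,"gripper":-1}

```text
t: 5.15
tool_pos: [0.5307, -0.114, 0.1025]
tool_rot: [-0.368, -3.119, -0.001]
contact_force: [0.1, -0.1, 0.1]
opening: 0.0073
grip_force: 39.2
```

Request:
arm_command:
  increments:
    - {"slide":[0,0,0],"spin":0,"gripper":-0.4}
    - {"slide":[0,0,0],"spin":0,"gripper":-0.4}
    - {"slide":[0,0,0],"spin":0,"gripper":-0.4}
    - {"slide":[0,0,-0.02],"spin":0,"gripper":-0.4}
    - {"slide":[0,0,-0.05],"spin":0,"gripper":-0.4}
    - {"slide":[0,0,-0.06],"spin":0,"gripper":-0.4}

```text
t: 5.65
tool_pos: [0.5327, -0.1146, 0.1669]
tool_rot: [0.367, 3.115, -0.002]
contact_force: [1.6, 0.1, 1.1]
opening: 0.0255
grip_force: 0.0
```

```bash
python3 go.py .6153 .1595 .16 173.78; python3 go.py .601 .2403 .16 173.75
```

```text
t 5.65 slide [-0.0167  0.2858  0.0068] spin -7.22 | pos [ 0.5327 -0.1146  0.1669] h 166.56 tilt [ 0.0052 -0.0019] q6 -1.68 open 0.0255 grip 0.0 F [1.6 0.1 1.1]
t 5.65 slide [0.016  0.3611 0.0066] spin -7.19 | pos [ 0.5327 -0.1146  0.1669] h 166.56 tilt [ 0.0052 -0.0019] q6 -1.68 open 0.0255 grip 0.0 F [1.6 0.1 1.1]
```

Request:
arm_command:
  increments:
    - {"slide":[0.016,0.361,-0.01],"spin":-7.2,"gripper":-0.1}
    - {"slide":[0.016,0.361,-0.01],"spin":-7.2,"gripper":-0.1}
    - {"slide":[0.016,0.361,-0.01],"spin":-7.2,"gripper":-0.1}
    - {"slide":[0.016,0.361,-0.01],"spin":-7.2,"gripper":-0.1}
    - {"slide":[0.016,0.361,-0.01],"spin":-7.2,"gripper":-0.1}
    - {"slide":[0.016,0.361,0],"spin":-7.2,"gripper":-0.1}
    - {"slide":[0.016,0.361,0.02],"spin":-7.2,"gripper":-0.1}
    - {"slide":[0.016,0.361,0.03],"spin":-7.2,"gripper":-0.1}

```text
t: 6.32
tool_pos: [0.5947, 0.2125, 0.1461]
tool_rot: [0.17, 3.133, 0.002]
contact_force: [0.5, -1.5, -0.9]
opening: 0.0382
grip_force: 0.0
```

Request:
arm_command:
  increments:
    - {"slide":[0,0.025,0],"spin":0,"gripper":-0.1}
    - {"slide":[0,0.025,0],"spin":0,"gripper":-0.1}
    - {"slide":[0,0.025,0],"spin":0,"gripper":-0.1}
    - {"slide":[0,0.025,0],"spin":0,"gripper":-0.1}

```text
t: 6.65
tool_pos: [0.5961, 0.2343, 0.1443]
tool_rot: [0.171, 3.137, -0.001]
contact_force: [0.2, -0.5, -0.2]
opening: 0.038
grip_force: 0.0
```

```bash
python3 go.py .601 .2403 .0755 173.75
```

```text
t 6.65 slide [-0.0042  0.0066  0.0688] spin 0.02 | pos [0.5961 0.2343 0.1443] h 173.77 tilt [-0.     -0.0005] q6 -1.2 open 0.038 grip 0.0 F [ 0.2 -0.5 -0.2]
```

Request:
arm_command:
  increments:
    - {"slide":[-0.004,0.0065,0.03],"spin":0,"gripper":-0.1}
    - {"slide":[-0.004,0.0065,0.055],"spin":0,"gripper":-0.1}
    - {"slide":[-0.004,0.0065,0.068],"spin":0,"gripper":-0.1}
    - {"slide":[-0.004,0.0065,0.0685],"spin":0,"gripper":-0.1}
    - {"slide":[-0.004,0.0065,0.0685],"spin":0,"gripper":-0.1}
    - {"slide":[-0.004,0.0065,0.0685],"spin":0,"gripper":-0.1}

```text
t: 7.15
tool_pos: [0.6016, 0.2403, 0.0774]
tool_rot: [0.172, 3.135, 0.001]
contact_force: [0.2, -0.2, -0.1]
opening: 0.0383
grip_force: 0.0
```

```bash
python3 go.py .601 .2403 .0755 173.75
```

```text
t 7.15 slide [ 0.0006 -0.      0.0019] spin -0.04 | pos [0.6016 0.2403 0.0774] h 173.71 tilt [0.0019 0.0004] q6 -1.2 open 0.0383 grip 0.0 F [ 0.2 -0.2 -0.1]
```

Request:
arm_command:
  increments:
    - {"slide":[0,0,0.001],"spin":0,"gripper":-0.1}
    - {"slide":[0,0,0.001],"spin":0,"gripper":-1}
    - {"slide":[0,0,0.001],"spin":0,"gripper":-1}
    - {"slide":[0,0,0.001],"spin":0,"gripper":-1}
    - {"slide":[0,0,0.001],"spin":0,"gripper":-1}
    - {"slide":[0,0,0.001],"spin":0,"gripper":-1}

```text
t: 7.65
tool_pos: [0.6013, 0.2409, 0.0761]
tool_rot: [0.171, 3.136, 0.0]
contact_force: [-1.0, -0.3, 5.5]
opening: 0.011
grip_force: 39.7
```

Request:
arm_command:
  increments:
    - {"slide":[0,0,-0.03],"spin":0,"gripper":-1}
    - {"slide":[0,0,-0.065],"spin":0,"gripper":-1}
    - {"slide":[0,0,-0.09],"spin":0,"gripper":-1}
    - {"slide":[0,0,-0.09],"spin":0,"gripper":-1}
    - {"slide":[0,0,-0.09],"spin":0,"gripper":-1}

```text
t: 8.07
tool_pos: [0.6018, 0.2411, 0.1671]
tool_rot: [0.17, 3.133, 0.002]
contact_force: [-0.5, -1.0, 0.7]
opening: 0.0113
grip_force: 39.3
```

```bash
python3 go.py .5075 -.202 .167 166.6; python3 - <<'E'
from h import *
d=cam("top"); e=cam("side")
o=np.hstack([cv2.resize(d["frame"][100:250,60:220],None,fx=2.5,fy=2.5),cv2.resize(e["frame"][180:330,150:310],None,fx=2.5,fy=2.5)])
cv2.imwrite("pics/a3.png",o[...,::-1])
for n,D in(("top",d),("side",e)):
    H,S,V=[c.astype(int) for c in cv2.split(cv2.cvtColor(D["frame"],cv2.COLOR_RGB2HSV))]
    m=((H>70)&(H<90)&(S>110)&(V>70)).astype(np.uint8)
    N,L,st,c=cv2.connectedComponentsWithStats(m,connectivity=8)
    print(n,[(st[i].tolist()) for i in range(1,N) if st[i,4]>60])
E
```

```text
t 8.07 slide [ 0.0457 -0.4507 -0.0008] spin 7.17 | pos [0.6018 0.2411 0.1671] h 173.77 tilt [0.004  0.0012] q6 -1.2 open 0.0113 grip 39.3 F [-0.5 -1.   0.7]
top [[191, 75, 28, 30, 399]]
side [[145, 193, 16, 34, 74], [210, 244, 23, 7, 109], [244, 247, 37, 8, 185]]
```

View pics/a3.png

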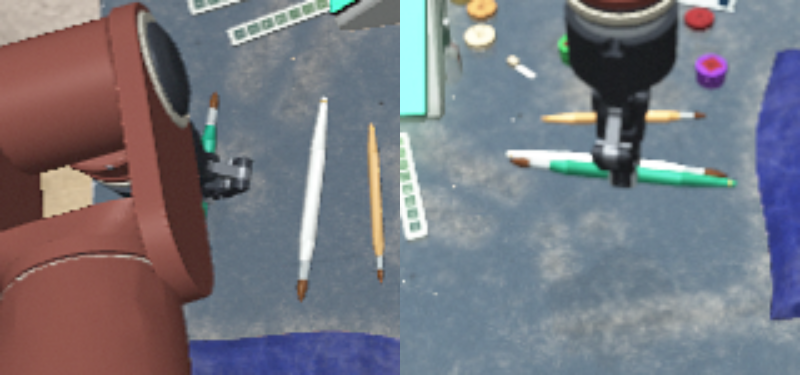

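The green brush is held level near its balance point (side crop hair (508,157), tail (735,183), fingers about 621).

Request:
arm_command:
  increments:
    - {"slide":[0.045,-0.45,0],"spin":7.2,"gripper":-1}
    - {"slide":[0.045,-0.45,0],"spin":7.2,"gripper":-1}
    - {"slide":[0.045,-0.45,0],"spin":7.2,"gripper":-1}
    - {"slide":[0.045,-0.45,0],"spin":7.2,"gripper":-1}
    - {"slide":[0.045,-0.45,0],"spin":7.2,"gripper":-1}
    - {"slide":[0.045,-0.45,0],"spin":7.2,"gripper":-1}
    - {"slide":[0.045,-0.45,0],"spin":7.2,"gripper":-1}
    - {"slide":[0.045,-0.45,0],"spin":7.2,"gripper":-1}

```text
t: 8.83
tool_pos: [0.5297, -0.0867, 0.1625]
tool_rot: [-0.367, -3.116, -0.001]
contact_force: [0.6, -0.7, -0.0]
opening: 0.0111
grip_force: 39.3
```

Request:
arm_command:
  increments:
    - {"slide":[0,-0.11,0],"spin":0,"gripper":-1}
    - {"slide":[0,-0.11,0],"spin":0,"gripper":-1}
    - {"slide":[0,-0.11,0],"spin":0,"gripper":-1}
    - {"slide":[0,-0.11,0],"spin":0,"gripper":-1}
    - {"slide":[0,-0.11,0],"spin":0,"gripper":-1}

```text
t: 9.25
tool_pos: [0.5049, -0.193, 0.1628]
tool_rot: [-0.372, -3.116, -0.003]
contact_force: [0.0, 0.8, 0.6]
opening: 0.011
grip_force: 39.3
```

```bash
python3 go.py .508 -.202 .103 166.6
```

```text
t 9.25 slide [-0.0054 -0.0081  0.0597] spin -0.21 | pos [ 0.5049 -0.193   0.1628] h 166.39 tilt [-0.0032  0.0023] q6 -1.84 open 0.011 grip 39.3 F [0.  0.8 0.6]
```

Request:
arm_command:
  increments:
    - {"slide":[-0.005,-0.007,0],"spin":0,"gripper":-1}
    - {"slide":[-0.005,-0.007,0.02],"spin":0,"gripper":-1}
    - {"slide":[-0.005,-0.007,0.035],"spin":0,"gripper":-1}
    - {"slide":[-0.005,-0.007,0.038],"spin":0,"gripper":-1}
    - {"slide":[-0.005,-0.007,0.038],"spin":0,"gripper":-1}
    - {"slide":[-0.005,-0.007,0.038],"spin":0,"gripper":-1}

```text
t: 9.75
tool_pos: [0.5098, -0.1996, 0.1269]
tool_rot: [-0.365, -3.12, -0.0]
contact_force: [-1.0, -0.6, 0.7]
opening: 0.0113
grip_force: 39.3
```

```bash
python3 go.py .508 -.202 .103 166.6
```

```text
t 9.75 slide [ 0.0012 -0.0027  0.0239] spin 0.05 | pos [ 0.5098 -0.1996  0.1269] h 166.65 tilt [-0.0004  0.0003] q6 -1.85 open 0.0113 grip 39.3 F [-1.  -0.6  0.7]
```

Request:
arm_command:
  increments:
    - {"slide":[0.001,-0.0025,0],"spin":0,"gripper":-1}
    - {"slide":[0.001,-0.0025,0.01],"spin":0,"gripper":-1}
    - {"slide":[0.001,-0.0025,0.02],"spin":0,"gripper":-1}
    - {"slide":[0.001,-0.0025,0.024],"spin":0,"gripper":-1}
    - {"slide":[0.001,-0.0025,0.024],"spin":0,"gripper":-1}
    - {"slide":[0.001,-0.0025,0.024],"spin":0,"gripper":-1}

```text
t: 10.25
tool_pos: [0.5077, -0.2024, 0.1023]
tool_rot: [-0.368, -3.119, -0.001]
contact_force: [0.9, -0.3, 0.3]
opening: 0.0111
grip_force: 39.3
```

Request:
arm_command:
  increments:
    - {"slide":[0,0,0],"spin":0,"gripper":-0.4}
    - {"slide":[0,0,0],"spin":0,"gripper":-0.4}
    - {"slide":[0,0,0],"spin":0,"gripper":-0.4}
    - {"slide":[0,0,-0.02],"spin":0,"gripper":-0.4}
    - {"slide":[0,0,-0.05],"spin":0,"gripper":-0.4}
    - {"slide":[0,0,-0.065],"spin":0,"gripper":-0.4}
    - {"slide":[0,0,-0.065],"spin":0,"gripper":-0.4}

```text
t: 10.83
tool_pos: [0.5101, -0.2038, 0.1726]
tool_rot: [0.366, 3.112, -0.005]
contact_force: [0.5, -0.6, 1.5]
opening: 0.0255
grip_force: 0.0
```

```bash
python3 go.py .6109 .0992 .14 183.57
```

```text
t 10.83 slide [-0.0274  0.3182  0.0321] spin -17.0 | pos [ 0.5101 -0.2038  0.1726] h 166.57 tilt [ 0.0073 -0.0041] q6 -1.85 open 0.0255 grip 0.0 F [ 0.5 -0.6  1.5]
```

Request:
arm_command:
  increments:
    - {"slide":[-0.027,0.319,0],"spin":-17,"gripper":-0.1}
    - {"slide":[-0.027,0.319,0],"spin":-17,"gripper":-0.1}
    - {"slide":[-0.027,0.319,0],"spin":-17,"gripper":-0.1}
    - {"slide":[-0.027,0.319,0],"spin":-17,"gripper":-0.1}
    - {"slide":[-0.027,0.319,0],"spin":-17,"gripper":-0.1}
    - {"slide":[-0.027,0.319,0.01],"spin":-17,"gripper":-0.1}
    - {"slide":[-0.027,0.319,0.025],"spin":-17,"gripper":-0.1}
    - {"slide":[-0.027,0.319,0.03],"spin":-17,"gripper":-0.1}

```text
t: 11.5
tool_pos: [0.6091, 0.1045, 0.1378]
tool_rot: [-0.1, 3.138, 0.001]
contact_force: [0.7, -0.4, 0.6]
opening: 0.038
grip_force: 0.0
```

Request:
arm_command:
  increments:
    - {"slide":[0,0,0],"spin":0,"gripper":-0.1}
    - {"slide":[0,0,0],"spin":0,"gripper":-0.1}
    - {"slide":[0,0,0],"spin":0,"gripper":-0.1}

```text
t: 11.75
tool_pos: [0.6078, 0.1013, 0.1369]
tool_rot: [0.098, -3.138, 0.001]
contact_force: [0.8, 0.9, -0.0]
opening: 0.0388
grip_force: 0.0
```

```bash
python3 go.py .6109 .0992 .0755 183.57
```

```text
t 11.75 slide [-0.0031 -0.0022  0.0614] spin 0.01 | pos [0.6078 0.1013 0.1369] h -176.42 tilt [-0.0016 -0.0004] q6 -1.59 open 0.0388 grip 0.0 F [ 0.8  0.9 -0. ]
```

Request:
arm_command:
  increments:
    - {"slide":[-0.003,-0.002,0.03],"spin":0,"gripper":-0.1}
    - {"slide":[-0.003,-0.002,0.05],"spin":0,"gripper":-0.1}
    - {"slide":[-0.003,-0.002,0.0615],"spin":0,"gripper":-0.1}
    - {"slide":[-0.003,-0.002,0.062],"spin":0,"gripper":-0.1}
    - {"slide":[-0.003,-0.002,0.062],"spin":0,"gripper":-0.1}
    - {"slide":[-0.003,-0.002,0.062],"spin":0,"gripper":-0.1}

```text
t: 12.25
tool_pos: [0.6123, 0.0991, 0.0774]
tool_rot: [-0.096, 3.138, -0.0]
contact_force: [-0.3, 0.7, 0.2]
opening: 0.0382
grip_force: 0.0
```

```bash
python3 go.py .6109 .0992 .0755 183.57
```

```text
t 12.25 slide [0.0014 0.0002 0.0019] spin -0.05 | pos [0.6123 0.0991 0.0774] h -176.48 tilt [0.0023 0.0001] q6 -1.59 open 0.0382 grip 0.0 F [-0.3  0.7  0.2]
```

Request:
arm_command:
  increments:
    - {"slide":[0.001,0,0.001],"spin":0,"gripper":-0.1}
    - {"slide":[0.001,0,0.001],"spin":0,"gripper":-1}
    - {"slide":[0.001,0,0.001],"spin":0,"gripper":-1}
    - {"slide":[0.001,0,0.001],"spin":0,"gripper":-1}
    - {"slide":[0.001,0,0.001],"spin":0,"gripper":-1}
    - {"slide":[0.001,0,0.001],"spin":0,"gripper":-1}

```text
t: 12.75
tool_pos: [0.611, 0.0997, 0.076]
tool_rot: [-0.098, 3.139, -0.0]
contact_force: [-1.5, -0.1, 5.9]
opening: 0.0093
grip_force: 39.4
```

Request:
arm_command:
  increments:
    - {"slide":[0,0,-0.03],"spin":0,"gripper":-1}
    - {"slide":[0,0,-0.065],"spin":0,"gripper":-1}
    - {"slide":[0,0,-0.09],"spin":0,"gripper":-1}
    - {"slide":[0,0,-0.09],"spin":0,"gripper":-1}
    - {"slide":[0,0,-0.09],"spin":0,"gripper":-1}

```text
t: 13.17
tool_pos: [0.6115, 0.0997, 0.1671]
tool_rot: [-0.098, 3.136, 0.0]
contact_force: [0.4, 0.2, -0.2]
opening: 0.0092
grip_force: 39.3
```

```bash
python3 go.py .518 -.1574 .167 -13.4
```

```text
t 13.17 slide [ 0.1094 -0.2508 -0.0004] spin -163.03 | pos [0.6115 0.0997 0.1671] h -176.43 tilt [0.0043 0.0002] q6 -1.59 open 0.0092 grip 39.3 F [ 0.4  0.2 -0.2]
```

Request:
arm_command:
  increments:
    - {"slide":[0.109,-0.25,0],"spin":57,"gripper":-1}
    - {"slide":[0.109,-0.25,0],"spin":57,"gripper":-1}
    - {"slide":[0.109,-0.25,0],"spin":57,"gripper":-1}
    - {"slide":[0.109,-0.25,0],"spin":57,"gripper":-1}
    - {"slide":[0.109,-0.25,0],"spin":57,"gripper":-1}
    - {"slide":[0.109,-0.25,0],"spin":57,"gripper":-1}
    - {"slide":[0.109,-0.25,0],"spin":57,"gripper":-1}
    - {"slide":[0.109,-0.25,0],"spin":57,"gripper":-1}

```text
t: 13.83
tool_pos: [0.5146, -0.16, 0.1626]
tool_rot: [-1.426, -2.795, 0.002]
contact_force: [0.1, 1.0, -0.4]
opening: 0.0092
grip_force: 39.4
```

Request:
arm_command:
  increments:
    - {"slide":[0,0,0],"spin":57,"gripper":-1}
    - {"slide":[0,0,0],"spin":57,"gripper":-1}
    - {"slide":[0,0,0],"spin":57,"gripper":-1}
    - {"slide":[0,0,0],"spin":57,"gripper":-1}
    - {"slide":[0,0,0],"spin":57,"gripper":-1}
    - {"slide":[0,0,0],"spin":57,"gripper":-1}
    - {"slide":[0,0,0],"spin":57,"gripper":-1}
    - {"slide":[0,0,0],"spin":57,"gripper":-1}

```text
t: 14.5
tool_pos: [0.5159, -0.1561, 0.1623]
tool_rot: [-2.583, -1.782, 0.003]
contact_force: [0.5, -0.5, 0.3]
opening: 0.0094
grip_force: 39.4
```

Request:
arm_command:
  increments:
    - {"slide":[0,0,0],"spin":57,"gripper":-1}
    - {"slide":[0,0,0],"spin":57,"gripper":-1}
    - {"slide":[0,0,0],"spin":57,"gripper":-1}
    - {"slide":[0,0,0],"spin":57,"gripper":-1}
    - {"slide":[0,0,0],"spin":57,"gripper":-1}
    - {"slide":[0,0,0],"spin":57,"gripper":-1}
    - {"slide":[0,0,0],"spin":57,"gripper":-1}
    - {"slide":[0,0,0],"spin":57,"gripper":-1}

```text
t: 15.17
tool_pos: [0.5159, -0.1561, 0.1623]
tool_rot: [-3.122, -0.334, 0.006]
contact_force: [-0.2, -0.1, 0.2]
opening: 0.009
grip_force: 39.4
```

```bash
python3 go.py .518 -.1574 .167 -13.4
```

```text
t 15.17 slide [ 0.0018  0.0017 -0.0047] spin 25.62 | pos [ 0.5159 -0.1561  0.1623] h 12.22 tilt [-0.0039  0.0018] q6 0.93 open 0.009 grip 39.4 F [-0.2 -0.1  0.2]
```

Request:
arm_command:
  increments:
    - {"slide":[0.002,0.0015,0],"spin":25.6,"gripper":-1}
    - {"slide":[0.002,0.0015,0],"spin":25.6,"gripper":-1}
    - {"slide":[0.002,0.0015,0],"spin":25.6,"gripper":-1}
    - {"slide":[0.002,0.0015,0.015],"spin":25.6,"gripper":-1}
    - {"slide":[0.002,0.0015,0.03],"spin":25.6,"gripper":-1}
    - {"slide":[0.002,0.0015,0.038],"spin":25.6,"gripper":-1}
    - {"slide":[0.002,0.0015,0.038],"spin":25.6,"gripper":-1}
    - {"slide":[0.002,0.0015,0.038],"spin":25.6,"gripper":-1}

```text
t: 15.83
tool_pos: [0.5185, -0.1573, 0.1253]
tool_rot: [-3.12, 0.356, 0.005]
contact_force: [-0.5, -1.3, -0.6]
opening: 0.009
grip_force: 39.4
```

```bash
python3 go.py .518 -.1574 .103 -13.4; python3 v.py pics/b2.png
```

```text
t 15.83 slide [-0.0004  0.0002  0.0223] spin 0.38 | pos [ 0.5185 -0.1573  0.1253] h -13.02 tilt [-0.0031  0.0014] q6 1.37 open 0.009 grip 39.4 F [-0.5 -1.3 -0.6]
```

View pics/b2.png

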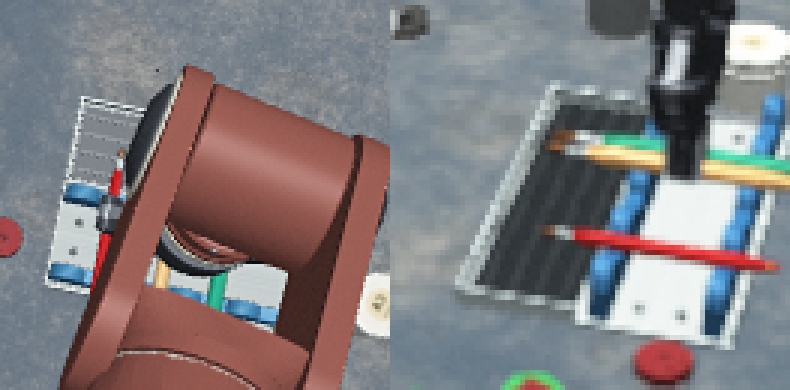

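The red brush lies in notch 1, green in notch 3, and wood hovers over notch 2 with its hair over the trough. The finger knuckle at (110,213) is well above red. Lowering.

Request:
arm_command:
  increments:
    - {"slide":[0,0,0.01],"spin":0.4,"gripper":-1}
    - {"slide":[0,0,0.02],"spin":0.4,"gripper":-1}
    - {"slide":[0,0,0.0225],"spin":0.4,"gripper":-1}
    - {"slide":[0,0,0.0225],"spin":0.4,"gripper":-1}
    - {"slide":[0,0,0.0225],"spin":0.4,"gripper":-1}

```text
t: 16.35
tool_pos: [0.5192, -0.1576, 0.1039]
tool_rot: [-3.12, 0.367, 0.001]
contact_force: [-0.1, 0.3, 0.2]
opening: 0.0091
grip_force: 39.4
```

Request:
arm_command:
  increments:
    - {"slide":[0,0,0],"spin":0,"gripper":-0.5}
    - {"slide":[0,0,0],"spin":0,"gripper":-0.5}
    - {"slide":[0,0,0],"spin":0,"gripper":-0.5}
    - {"slide":[0,0,-0.02],"spin":0,"gripper":-0.5}
    - {"slide":[0,0,-0.05],"spin":0,"gripper":-0.5}
    - {"slide":[0,0,-0.065],"spin":0,"gripper":-0.5}
    - {"slide":[0,0,-0.065],"spin":0,"gripper":-0.5}

```text
t: 16.93
tool_pos: [0.5219, -0.1588, 0.1745]
tool_rot: [3.117, -0.367, 0.013]
contact_force: [1.1, -0.7, 1.3]
opening: 0.0214
grip_force: 0.0
```

```bash
python3 go.py .6153 .1595 .14 -6.22
```

```text
t 16.93 slide [ 0.0166 -0.3314  0.034 ] spin -7.21 | pos [ 0.5219 -0.1588  0.1745] h -13.43 tilt [ 0.0081 -0.0037] q6 1.37 open 0.0214 grip 0.0 F [ 1.1 -0.7  1.3]
```

Request:
arm_command:
  increments:
    - {"slide":[0.017,-0.331,0],"spin":-7.2,"gripper":-0.1}
    - {"slide":[0.017,-0.331,0],"spin":-7.2,"gripper":-0.1}
    - {"slide":[0.017,-0.331,0],"spin":-7.2,"gripper":-0.1}
    - {"slide":[0.017,-0.331,0],"spin":-7.2,"gripper":-0.1}
    - {"slide":[0.017,-0.331,0],"spin":-7.2,"gripper":-0.1}
    - {"slide":[0.017,-0.331,0.01],"spin":-7.2,"gripper":-0.1}
    - {"slide":[0.017,-0.331,0.025],"spin":-7.2,"gripper":-0.1}
    - {"slide":[0.017,-0.331,0.03],"spin":-7.2,"gripper":-0.1}

```text
t: 17.6
tool_pos: [0.6131, 0.1603, 0.1408]
tool_rot: [-3.136, 0.17, -0.004]
contact_force: [0.7, -0.1, 0.4]
opening: 0.0387
grip_force: 0.0
```

Request:
arm_command:
  increments:
    - {"slide":[0,0,0],"spin":0,"gripper":-0.1}
    - {"slide":[0,0,0],"spin":0,"gripper":-0.1}
    - {"slide":[0,0,0],"spin":0,"gripper":-0.1}

```text
t: 17.85
tool_pos: [0.6117, 0.1578, 0.1394]
tool_rot: [3.136, -0.17, -0.002]
contact_force: [-0.8, 0.5, -0.7]
opening: 0.0384
grip_force: 0.0
```

```bash
python3 go.py .6153 .1595 .0755 -6.22
```

```text
t 17.85 slide [ 0.0035 -0.0021  0.0638] spin 0.02 | pos [0.6117 0.1578 0.1394] h -6.2 tilt [-0.0015 -0.0006] q6 1.81 open 0.0384 grip 0.0 F [-0.8  0.5 -0.7]
```

Request:
arm_command:
  increments:
    - {"slide":[0.003,-0.002,0.03],"spin":0,"gripper":-0.1}
    - {"slide":[0.003,-0.002,0.05],"spin":0,"gripper":-0.1}
    - {"slide":[0.003,-0.002,0.063],"spin":0,"gripper":-0.1}
    - {"slide":[0.003,-0.002,0.0645],"spin":0,"gripper":-0.1}
    - {"slide":[0.003,-0.002,0.0645],"spin":0,"gripper":-0.1}
    - {"slide":[0.003,-0.002,0.0645],"spin":0,"gripper":-0.1}

```text
t: 18.35
tool_pos: [0.6162, 0.159, 0.0772]
tool_rot: [-3.137, 0.172, -0.003]
contact_force: [0.4, -0.7, 0.6]
opening: 0.0383
grip_force: 0.0
```

```bash
python3 go.py .6153 .1595 .0755 -6.22
```

```text
t 18.35 slide [-0.0009 -0.0004  0.0017] spin -0.07 | pos [0.6162 0.159  0.0772] h -6.29 tilt [0.002  0.0002] q6 1.82 open 0.0383 grip 0.0 F [ 0.4 -0.7  0.6]
```

Request:
arm_command:
  increments:
    - {"slide":[-0.001,0,0.001],"spin":0,"gripper":-0.1}
    - {"slide":[-0.001,0,0.001],"spin":0,"gripper":-1}
    - {"slide":[-0.001,0,0.001],"spin":0,"gripper":-1}
    - {"slide":[-0.001,0,0.001],"spin":0,"gripper":-1}
    - {"slide":[-0.001,0,0.001],"spin":0,"gripper":-1}
    - {"slide":[-0.001,0,0.001],"spin":0,"gripper":-1}

```text
t: 18.85
tool_pos: [0.6151, 0.1598, 0.0761]
tool_rot: [-3.137, 0.171, -0.002]
contact_force: [-1.1, -0.5, 6.0]
opening: 0.0134
grip_force: 39.4
```

Request:
arm_command:
  increments:
    - {"slide":[0,0,-0.03],"spin":0,"gripper":-1}
    - {"slide":[0,0,-0.065],"spin":0,"gripper":-1}
    - {"slide":[0,0,-0.1],"spin":0,"gripper":-1}
    - {"slide":[0,0,-0.1],"spin":0,"gripper":-1}
    - {"slide":[0,0,-0.1],"spin":0,"gripper":-1}

```text
t: 19.27
tool_pos: [0.616, 0.16, 0.1782]
tool_rot: [-3.136, 0.171, -0.01]
contact_force: [0.3, -0.1, 0.4]
opening: 0.0134
grip_force: 39.3
```

```bash
python3 go.py .4968 -.2468 .177 166.6
```

```text
t 19.27 slide [-7.440e-02  4.173e-01  1.000e-04] spin -172.83 | pos [0.616  0.16   0.1782] h -6.23 tilt [0.0062 0.0009] q6 1.82 open 0.0134 grip 39.3 F [ 0.3 -0.1  0.4]
```

Request:
arm_command:
  increments:
    - {"slide":[-0.074,0.417,0],"spin":-57,"gripper":-1}
    - {"slide":[-0.074,0.417,0],"spin":-57,"gripper":-1}
    - {"slide":[-0.074,0.417,0],"spin":-57,"gripper":-1}
    - {"slide":[-0.074,0.417,0],"spin":-57,"gripper":-1}
    - {"slide":[-0.074,0.417,0],"spin":-57,"gripper":-1}
    - {"slide":[-0.074,0.417,0],"spin":-57,"gripper":-1}
    - {"slide":[-0.074,0.417,0],"spin":-57,"gripper":-1}
    - {"slide":[-0.074,0.417,0],"spin":-57,"gripper":-1}

```text
t: 19.93
tool_pos: [0.5255, -0.1405, 0.1726]
tool_rot: [-2.872, -1.267, 0.004]
contact_force: [0.9, -0.1, 0.3]
opening: 0.0136
grip_force: 39.3
```

```bash
python3 go.py .4968 -.2468 .177 166.6
```

```text
t 19.93 slide [-0.0978  0.0505 -0.0045] spin -118.99 | pos [ 0.5255 -0.1405  0.1726] h 47.61 tilt [-0.0033  0.0014] q6 0.34 open 0.0136 grip 39.3 F [ 0.9 -0.1  0.3]
```

Request:
arm_command:
  increments:
    - {"slide":[-0.096,0.05,0],"spin":-57,"gripper":-1}
    - {"slide":[-0.096,0.05,0],"spin":-57,"gripper":-1}
    - {"slide":[-0.096,0.05,0],"spin":-57,"gripper":-1}
    - {"slide":[-0.096,0.05,0],"spin":-57,"gripper":-1}
    - {"slide":[-0.096,0.05,0],"spin":-57,"gripper":-1}
    - {"slide":[-0.096,0.05,0],"spin":-57,"gripper":-1}
    - {"slide":[-0.096,0.05,0],"spin":-57,"gripper":-1}
    - {"slide":[-0.096,0.05,0],"spin":-57,"gripper":-1}

```text
t: 20.6
tool_pos: [0.4979, -0.2434, 0.1723]
tool_rot: [-1.938, -2.467, 0.0]
contact_force: [-0.3, 0.6, -0.6]
opening: 0.0134
grip_force: 39.3
```

Request:
arm_command:
  increments:
    - {"slide":[0,0,0],"spin":-57,"gripper":-1}
    - {"slide":[0,0,0],"spin":-57,"gripper":-1}
    - {"slide":[0,0,0],"spin":-57,"gripper":-1}
    - {"slide":[0,0,0],"spin":-57,"gripper":-1}
    - {"slide":[0,0,0],"spin":-57,"gripper":-1}
    - {"slide":[0,0,0],"spin":-57,"gripper":-1}
    - {"slide":[0,0,0],"spin":-57,"gripper":-1}
    - {"slide":[0,0,0],"spin":-57,"gripper":-1}

```text
t: 21.27
tool_pos: [0.4979, -0.2431, 0.1723]
tool_rot: [-0.526, -3.093, -0.003]
contact_force: [0.3, 1.2, -0.6]
opening: 0.0134
grip_force: 39.3
```

```bash
python3 go.py .4968 -.2468 .103 166.6
```

```text
t 21.27 slide [-0.0004 -0.0039  0.0693] spin -5.89 | pos [ 0.4979 -0.2431  0.1723] h 160.71 tilt [-0.0035  0.0023] q6 -1.82 open 0.0134 grip 39.3 F [ 0.3  1.2 -0.6]
```

Request:
arm_command:
  increments:
    - {"slide":[0,-0.0035,0],"spin":-5.9,"gripper":-1}
    - {"slide":[0,-0.0035,0],"spin":-5.9,"gripper":-1}
    - {"slide":[0,-0.0035,0.02],"spin":-5.9,"gripper":-1}
    - {"slide":[0,-0.0035,0.04],"spin":-5.9,"gripper":-1}
    - {"slide":[0,-0.0035,0.047],"spin":-5.9,"gripper":-1}
    - {"slide":[0,-0.0035,0.047],"spin":-5.9,"gripper":-1}
    - {"slide":[0,-0.0035,0.047],"spin":-5.9,"gripper":-1}

```text
t: 21.85
tool_pos: [0.4974, -0.2468, 0.127]
tool_rot: [-0.377, -3.117, -0.002]
contact_force: [0.2, 0.4, 0.4]
opening: 0.0129
grip_force: 39.3
```

```bash
python3 go.py .4968 -.2468 .103 166.6; python3 v.py pics/b3.png
```

```text
t 21.85 slide [ 0.0005 -0.0001  0.024 ] spin -0.4 | pos [ 0.4974 -0.2468  0.127 ] h 166.2 tilt [-0.0018  0.0012] q6 -1.92 open 0.0129 grip 39.3 F [0.2 0.4 0.4]
```

View pics/b3.png

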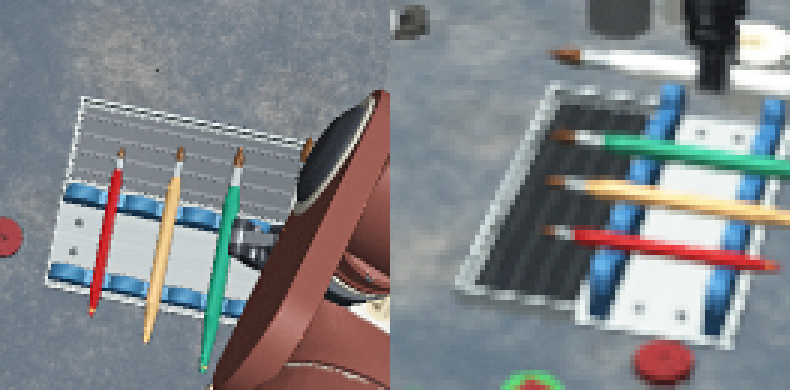

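Red, wood and green lie in notches 1 to 3 with hair over the trough. White hovers over notch 4, hair tip at top crop (307,150). Lowering.

Request:
arm_command:
  increments:
    - {"slide":[0,0,0.01],"spin":-0.4,"gripper":-1}
    - {"slide":[0,0,0.02],"spin":-0.4,"gripper":-1}
    - {"slide":[0,0,0.024],"spin":-0.4,"gripper":-1}
    - {"slide":[0,0,0.024],"spin":-0.4,"gripper":-1}
    - {"slide":[0,0,0.024],"spin":-0.4,"gripper":-1}

```text
t: 22.37
tool_pos: [0.4976, -0.247, 0.1034]
tool_rot: [-0.365, -3.119, -0.001]
contact_force: [0.3, -0.0, -0.4]
opening: 0.0134
grip_force: 39.3
```

Request:
arm_command:
  increments:
    - {"slide":[0,0,0],"spin":0,"gripper":-0.4}
    - {"slide":[0,0,0],"spin":0,"gripper":-0.4}
    - {"slide":[0,0,0],"spin":0,"gripper":-0.4}
    - {"slide":[0,0,-0.02],"spin":0,"gripper":-0.4}
    - {"slide":[0,0,-0.05],"spin":0,"gripper":-0.4}
    - {"slide":[0,0,-0.1],"spin":0,"gripper":-0.4}
    - {"slide":[0,0,-0.14],"spin":0,"gripper":-0.4}
    - {"slide":[0,0,-0.15],"spin":0,"gripper":-0.4}

```text
t: 23.03
tool_pos: [0.4997, -0.2484, 0.2612]
tool_rot: [0.364, 3.112, -0.007]
contact_force: [0.6, -1.2, 0.5]
opening: 0.0253
grip_force: 0.0
```

Request:
arm_command:
  increments:
    - {"slide":[0,0.3,0],"spin":0,"gripper":-0.4}
    - {"slide":[0,0.3,0],"spin":0,"gripper":-0.4}
    - {"slide":[0,0.3,0],"spin":0,"gripper":-0.4}
    - {"slide":[0,0.3,0],"spin":0,"gripper":-0.4}
    - {"slide":[0,0.3,0],"spin":0,"gripper":-0.4}
    - {"slide":[0,0.3,0],"spin":0,"gripper":-0.4}
    - {"slide":[0,0.3,0],"spin":0,"gripper":-0.4}
    - {"slide":[0,0.3,0],"spin":0,"gripper":-0.4}

```text
t: 23.7
tool_pos: [0.5675, 0.0498, 0.2543]
tool_rot: [0.357, 3.12, 0.004]
contact_force: [0.2, -1.3, -0.3]
opening: 0.0252
grip_force: 0.0
```

Request:
arm_command:
  increments:
    - {"slide":[0,0.15,0],"spin":0,"gripper":-0.4}
    - {"slide":[0,0.15,0],"spin":0,"gripper":-0.4}
    - {"slide":[0,0.15,0],"spin":0,"gripper":-0.4}
    - {"slide":[0,0.15,0],"spin":0,"gripper":-0.4}
    - {"slide":[0,0.15,0],"spin":0,"gripper":-0.4}
    - {"slide":[0,0.15,0],"spin":0,"gripper":-0.4}

```text
t: 24.2
tool_pos: [0.6017, 0.1914, 0.2538]
tool_rot: [-0.361, -3.121, 0.001]
contact_force: [-1.0, -0.9, -0.5]
opening: 0.0256
grip_force: 0.0
```

```bash
python3 v.py pics/b4.png; python3 go.py .5 .2 .25 166.6
```

```text
t 24.3 slide [ 0.1012 -0.0135  0.0038] spin 0.03 | pos [0.6016 0.1897 0.2537] h 166.63 tilt [-0.0004 -0.0007] q6 -1.15 open 0.0254 grip 0.0 F [ 0.5 -0.6  0.1]
```

View pics/b4.png

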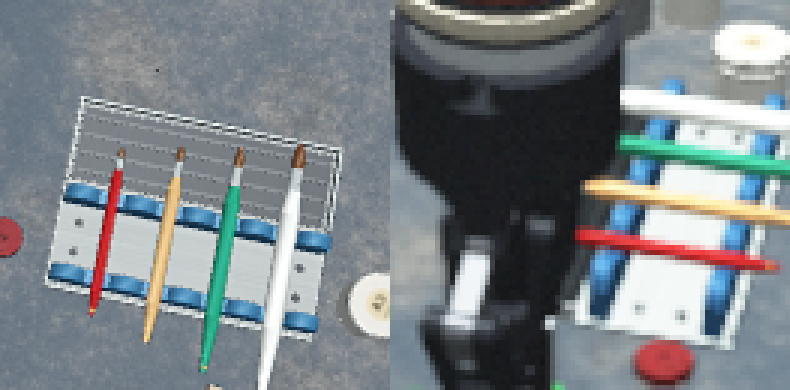

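All four brushes lie in their notches in order, hair ends over the trough. The pot (5,237) and the jar are where they stood. I'll do a quick numeric check of centring before handing in.

```bash
python3 - <<'E'
from h import *
import pickle
T=pickle.load(open("D0.pkl","rb"))["top"]; c=np.array([.5128,-.1797]); a=np.radians(-13.4); R=np.array([[np.cos(a),np.sin(a)],[-np.sin(a),np.cos(a)]])
for n,h,t,f,b,r in(("fine",(121,148),(93,316),72,64,9),("small",(181,148),(147,343),82,76,10.5),("medium",(239,148),(204,372),92,88,12),("large",(301,145),(263,390),104,100,14)):
    P=[R@(onz(T,265+p[0]/3,130+p[1]/3,.026+r/2e3)[:2]-c)*1e3 for p in(h,t)]
    print(n,P[0].round(1),P[1].round(1),"origin",((P[0]*b+P[1]*f)/(f+b)).round(1), "hair-based x", (P[0][0]-f).round(1))
E
```

```text
fine [72.2 68.9] [-62.2  65.9] origin [ 1.1 67.3] hair-based x 0.2
small [81.8 22.6] [-74.   21.6] origin [ 0.9 22.1] hair-based x -0.2
medium [ 91.  -22.2] [-86.7 -24.7] origin [  0.2 -23.4] hair-based x -1.0
large [103.2 -69.4] [-90.8 -70.6] origin [  4.3 -70. ] hair-based x -0.8
```

Each brush is centred within about 1 mm. The large brush's tail is cut off by the crop, and by its hair tip it is at -0.8 mm.

```bash
python3 -c "
from station import order
print(order.finish_job())"
```

```text
the job is handed in; nothing more can be done
None
```

I put all four brushes in the rest in order, finest by the red-lidded pot and biggest by the white jar, hair ends over the trough and centred to within about 1 mm in the last picture, and handed the job in at about 24 s; the pot and jar were not moved.

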